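# Swap the eyepiece at the back of the stand slot

### The job

The short brass eyepiece at the back of the stand's slot is going out on loan and the white wide-field one takes over its seat: first clear the two tall pieces in front of it, both together, into the shallow felt-lined tray, then stand the brass eyepiece wholly on the round cork pad, set the white eyepiece in the middle of the emptied back seat, and finally put each tall piece back on the very seat it came from. Set every piece down upright and gently, never toppled or let fall, and leave the blue finder scope and the steel dovetail bar where they lie.

Things in the scene. Friction and masses are not known exactly. Their poses are not given: they have to be found in the camera images.
- barlow: Barlow tube: slender plain aluminium cylinder with thin black rings, the taller of the two tall pieces. 104 mm tall, 34 mm diameter from 30 mm up, 32 mm diameter steel barrel below that. About 0.18 kg. Stands upright on the front or the middle seat of the stand (which one varies). Origin: centre of its underside; z up.
- zoom: Zoom eyepiece: black ribbed cylinder, the shorter of the two tall pieces. 90 mm tall, 36 mm diameter from 20 mm up, 32 mm steel barrel below. About 0.22 kg. Stands upright on the middle or the front seat of the stand (the one the Barlow tube does not use). Origin: centre of its underside; z up.
- brass_eyepiece: The short brass eyepiece, wholly brass: 40 mm tall, 38 mm diameter from 8 mm up, 34 mm diameter foot below. About 0.16 kg. Stands upright on the back seat of the stand. Origin: centre of its underside; z up.
- white_eyepiece: The white plastic wide-field eyepiece: 52 mm tall, white body of 42 mm diameter from 16 mm up, steel barrel of 35 mm diameter below. About 0.2 kg. Stands upright on the table beyond the tray or beyond the cork pad (varies; the flat dark steel ring opposite is not part of the job). Origin: centre of its underside; z up.
- stand: Fixed mahogany stand, base x -100..115, y +-85, top 20 mm up. Slot along x, 62 mm wide, between rails 12 mm thick (tops 58 mm over the table), open at the front (-x, robot side), back board's inner face at x=103. Flush cork seats 48 mm wide at y=0: front x=-66, middle -20, back +26 mm; things stand 20 mm up. Holes in the wings unused. Origin: table level, slot's centre line; z up. Yaw within 0.3 rad.
- tray: Fixed shallow tray of light wood with grey felt: outside 180 mm (its x) by 110 mm (its y), rim 5 mm thick and 12 mm high over the table, inner floor 4 mm above the table. Room for the two tall pieces side by side along its x. Origin: centre of its underside.
- pad: Fixed round cork pad, 90 mm diameter, 6 mm high, on the opposite side of the stand from the tray (sides vary). Origin: centre of its underside.
- finder: Blue finder scope, a 255 mm long tube of 50 to 60 mm diameter on a foot, about 77 mm high, lying beyond the stand; leave it alone. Origin: underside of its foot; x along the tube.
- dovetail: Black steel dovetail bar 170 x 44 x 12 mm, lying flat on the far left of the table, beyond the tray or the cork pad; leave it alone. Origin: centre of its underside; x along its length.

How it is judged:
By the outcome, as a careful person would: the job done as asked, in the order asked, and still so for the second after the job is handed in, with the robot touching nothing.
It also fails if it takes over 120 s, if anything falls off the work surface, if the arm or the gripper's body presses on something with over 40 N, if the wrist force passes 120 N, or if a joint passes its speed limit or range.

### The arm

A 6-joint arm with a two-finger parallel gripper is mounted at the origin on the work surface. World frame = base frame: x ahead of the robot, y to its left, z up, the work surface at z = 0. Lengths are in m, angles in degrees, forces in N, time in s.
With the tool pointing down it reaches from about 0.35 to 0.875 m from the base axis. Payload 4.2 kg.
Tool frame: the origin (TCP) lies at the very end of the fingers, on their centre line; the grasp point (between the pads) lies 19 mm behind it (r.grip_point_offset is the distance from the TCP to the grasp point, in m); z points along the fingers, y is the line along which they close (so a half turn about z gives the same grasp; the last joint's range is limited). The gripper opens to 87 mm and grips with 3 to 60 N. Pads are 19 mm wide; open, the fingers measure 117 mm over their backs; the gripper's body (75 mm by 190 mm) begins 51 mm behind the grasp point.
Start: joints at [92.109, 22.042, 0.453, 0, -68.411, -14.817], TCP at [0.137, 0.61, 0.223] pointing down, gripper open.
Joint ranges: [-179.83, 179.83], [-69.29, 118.12], [-61.27, 80.66], [-181.25, 117.63], [-171.15, -9.14], [-177.46, 177.46]. Speed limits (degrees/s): [159.86, 159.86, 180, 180, 180, 180].

### API

Orientations are given as a 3x3 rotation matrix whose columns are the frame's x, y, z axes.
In Python, from station import r, cams gives the robot as it stands. The module is installed in compiled form; this text tells all that it offers.
- The arm moves only by the shell command python3 -m handwheel 'ROWS'. ROWS is JSON, a list that holds one entry, the list of rows, each a list of 7 numbers: the turn, a rotation vector about the tool's x, y, z in units of 6 degrees (1.0 is 6 degrees), then the shift along the tool's x, y, z in m, then the finger opening in m, from 0 to 0.087. In form: [[[ax, ay, az, x, y, z, jaw], ...]]. A call has 1 to 12 rows; each row shifts and turns the commanded pose from where the row before left it, along the tool's axes as they then stand; what a row does not reach is not made up. A row lasts 1/10 s, in which the tool goes at most 50 mm and 8.59 degrees, less where a joint would pass 70% of its speed; a pose out of reach is approached as far as the arm can. A call with a gripper value outside its range is refused whole. The fingers move at their own pace and stop on an object; the grip force is fixed at half the most. Time passes only in rows, so rows that do not move let the fingers close. It gives the time, the measured TCP pose, the force, the opening and the grip force at its end, in the units of the state.
- r.sense(): the state, without advancing time (a new reading comes with each control period).
- cams.capture(name): name is "side" or "top"; returns the picture (420x560x3 uint8, red, green, blue); there is no depth.
- cams.get_calibration(name): a dict with "camera_matrix" (3x3 intrinsics, pixels), "rvec" (rotation vector, rad) and "tvec" (3), from world to camera coordinates, as OpenCV has them. Camera axes: x right, y down, z forward; pixel columns grow to the right and rows downward; lengths in m; the calibration is good to about 2 mm. A picture is of the moment at which its call begins. get_calibration takes no time and is no camera call.
- r.finish_job(): hands the job in; it is judged then, once.
The state is a dict: "time_s": time; "joints": joint angles; "joint_velocities": joint speeds; "effort": joint torques, N m; "tcp_pos": TCP position; "ee_rot": TCP orientation; "wrist_force": force on the tool from outside, world axes, zero at the start; "moment": the same for the moment, N m; "gripper_width": opening from 0.0 (shut) to 1.0 (fully open); "gripper_force": force on a finger pad.
Only numpy, scipy, OpenCV 4.12 (cv2) and the standard library are available. Lean on these libraries where they do the work, as an engineer would, in place of code of your own. Each camera call takes 0.05 s, during which the arm holds its last target. There are 200 camera calls.

## Working session

There is one attempt and no reset: what is moved stays moved. The work goes in short steps, Python scripts to look and compute and a shell command to move; the robot and the scene stay as the last step left them, time stands still between calls to the robot, and variables do not carry over. Pictures are saved under pics/ and viewed, at most 14 in all, crops included, and the job is handed in when it is done.

```bash
mkdir -p pics; python3 - <<'E'
from station import r,cams
import cv2,numpy as np
for n in("top","side"):
    im=cams.capture(n); cv2.imwrite(f"pics/{n}0.png",im[:,:,::-1]); c=cams.get_calibration(n)
    R=cv2.Rodrigues(np.array(c["rvec"],float))[0]; print(n,c["camera_matrix"],(-R.T@np.array(c["tvec"]).reshape(3)).round(3),R.round(2).tolist())
s=r.sense(); print(s)
E
```

```text
top [[410.84501697   0.         284.4602653 ]
 [  0.         410.84501697 202.50824923]
 [  0.           0.           1.        ]] [0.536 0.046 0.98 ] [[0.02, -1.0, -0.0], [-1.0, -0.02, -0.06], [0.06, 0.0, -1.0]]
side [[384.89450515   0.         279.09085864]
 [  0.         384.89450515 208.99670904]
 [  0.           0.           1.        ]] [ 0.21  -0.395  0.725] [[0.73, -0.68, 0.0], [-0.51, -0.54, -0.67], [0.46, 0.48, -0.74]]
{'time_s': 0.1, 'joints': array([ 9.21089292e+01,  2.20865684e+01,  3.87965536e-01, -2.25740179e-02,
       -6.84132989e+01, -1.48182582e+01]), 'joint_velocities': array([-0.00432808,  0.01906736,  0.14394528,  0.00673974,  0.00205294,
       -0.09096029]), 'effort': array([-2.37143195e-04, -3.91685951e+01,  1.87936717e+01,  4.23181817e+00,
        1.35178462e-02, -7.84363874e-05]), 'tcp_pos': array([0.13736385, 0.60916402, 0.22157631]), 'ee_rot': array([[ 9.75466777e-01, -2.20146496e-01, -2.94238756e-04],
       [-2.20146644e-01, -9.75464809e-01, -1.96518426e-03],
       [ 1.45608875e-04,  1.98174763e-03, -9.99998026e-01]]), 'wrist_force': array([-0.13552588, -0.81898056,  1.03491833]), 'moment': array([0.00998406, 0.00635639, 0.00412478]), 'gripper_force': 0.0, 'gripper_width': 0.9953734657461113}
```

View pics/top0.png

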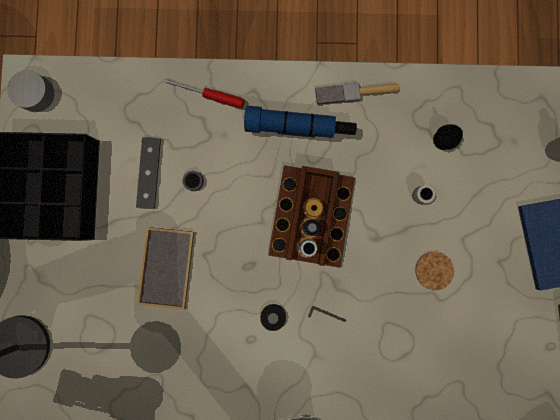

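View pics/side0.png

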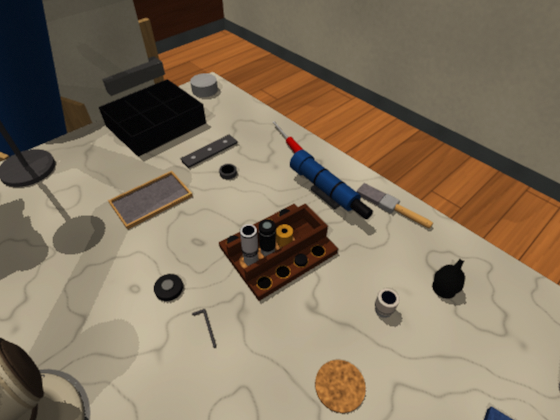

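The top view shows:
- tray at about (167,267)
- pad at (435,270)
- white eyepiece at (426,195)
- Barlow in front at (309,248), zoom in the middle at (312,228), brass at the back at (314,208)

The flat ring at (193,181) and the object at (272,317) are distractors. Next I'll enlarge the image for accurate centres.

```bash
cat > h.py <<'E'
from station import r,cams
import cv2,numpy as np
def cal(n):
    c=cams.get_calibration(n); return np.array(c["camera_matrix"],float),np.array(c["rvec"],float).reshape(3),np.array(c["tvec"],float).reshape(3)
def world(n,uv,z):
    K,rv,t=cal(n); R=cv2.Rodrigues(rv)[0]; d=R.T@np.linalg.inv(K)@np.array([*uv,1.]); o=-R.T@t
    return (o+d*(z-o[2])/d[2])
def proj(n,P):
    K,rv,t=cal(n); return cv2.projectPoints(np.array(P,float).reshape(-1,3),rv,t,K,None)[0].reshape(-1,2)
def pose():
    s=r.sense(); R=s["ee_rot"]; print("t",round(s["time_s"],2),"tcp",s["tcp_pos"].round(4),"yaw_y",np.degrees(np.arctan2(R[1,1],R[0,1])).round(2),"w",round(s["gripper_width"]*87,1),"gf",round(s["gripper_force"],1),"F",s["wrist_force"].round(1)); return s
def goto(xyz,yaw=None):
    "remaining shift in tool axes and turn about tool z (units of 6 deg) so that tool y lies along yaw (deg, mod 180)"
    s=r.sense(); R=s["ee_rot"]
    print("tilt",(R[:2,2]*57.3).round(2))
    if yaw is not None:
        c=np.degrees(np.arctan2(R[1,1],R[0,1])); d=(yaw-c+90)%180-90; az=-d/6; print("turn az units",round(az,2),"deg",round(d,1))
        a=np.radians(d); Rn=np.array([[np.cos(a),-np.sin(a),0],[np.sin(a),np.cos(a),0],[0,0,1]])@R
        print("shift in turned axes",(Rn.T@(np.array(xyz)-s["tcp_pos"])).round(4))
    print("shift now axes",(R.T@(np.array(xyz)-s["tcp_pos"])).round(4),"world",(np.array(xyz)-s["tcp_pos"]).round(4))
E
python3 - <<'E'
import cv2,numpy as np
from h import *
im=cv2.imread("pics/top0.png")
a=cv2.resize(im[155:275,255:370],None,fx=5,fy=5,interpolation=cv2.INTER_CUBIC)
cv2.imwrite("pics/c1.png",a)
hsv=cv2.cvtColor(im,cv2.COLOR_BGR2HSV)
# pad
m=cv2.inRange(hsv,(5,90,60),(25,255,255)); 
n,l,st,ce=cv2.connectedComponentsWithStats(m)
for i in range(1,n):
    if st[i,4]>60: print("orange",st[i],ce[i].round(1))
b=cv2.resize(im[220:315,130:205],None,fx=4,fy=4,interpolation=cv2.INTER_CUBIC)
c=cv2.resize(im[175:215,405:450],None,fx=9,fy=9,interpolation=cv2.INTER_CUBIC)[:380]
cv2.imwrite("pics/c2.png",np.hstack([b,np.vstack([c,np.zeros((380-c.shape[0],405,3),np.uint8)])]))
E
```

```text
orange [    0     0   560    94 33408] [288.   29.9]
orange [360  84  40  12 323] [379.4  89.1]
orange [ 269  166   38   94 1209] [286.  214.3]
orange [307 167  32  29 184] [325.5 175.4]
orange [300 177  27  51 494] [314.9 203.4]
orange [319 176  36  92 701] [340.6 223.1]
orange [326 196   9  34 109] [329.6 212.3]
orange [137 227  57  82 654] [165.7 268.7]
orange [297 229  24  35 256] [306.6 248.2]
orange [ 416  252   38   38 1158] [434.4 270.5]
```

View pics/c1.png

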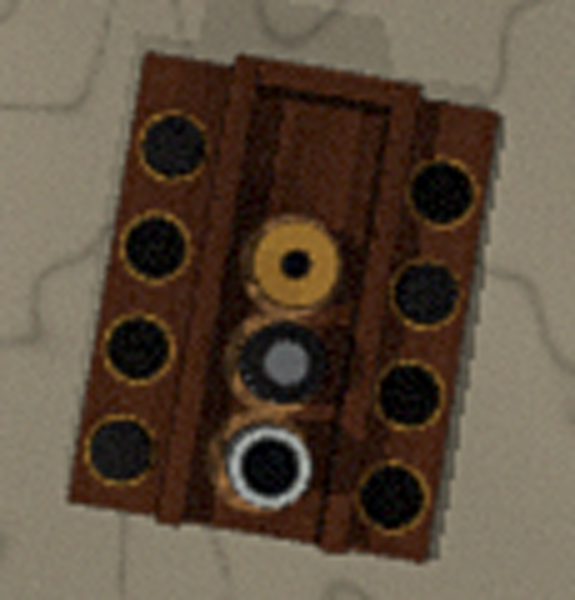

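View pics/c2.png

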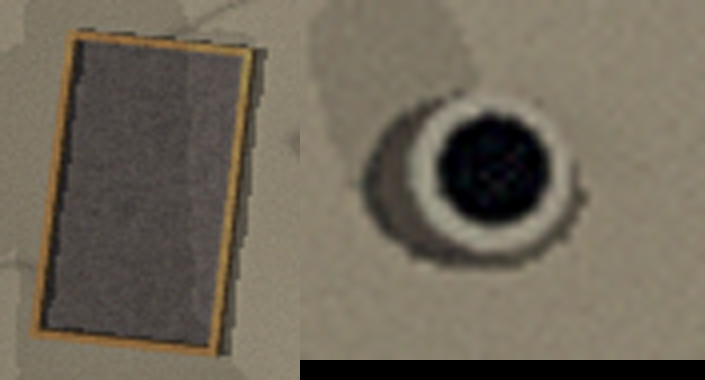

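The crops give these positions:
- **c1:** base corners at (148,52), (499,113), (430,560) and (69,500). Tops are brass (296,263), zoom (284,362) and Barlow (268,466).
- **c2:** tray corners at (71,31), (252,48), (217,354) and (33,337). The white eyepiece's top is at (193,170) in its panel.

```bash
python3 - <<'E'
from h import *
def W(x,y,s,ou,ov,z): return world("top",(ou+(x+.5)/s-.5,ov+(y+.5)/s-.5),z)[:2]
C=np.array([W(*p,5,255,155,.02) for p in[(148,52),(499,113),(430,560),(69,500)]])
# back-left(+y), back-right, front-right, front-left
M=np.array([(115,85),(115,-85),(-100,-85),(-100,85)])/1000.
def fit(A,B):
    a=A-A.mean(0);b=B-B.mean(0);th=np.arctan2((a[:,0]*b[:,1]-a[:,1]*b[:,0]).sum(),(a*b).sum());R=np.array([[np.cos(th),-np.sin(th)],[np.sin(th),np.cos(th)]]);t=B.mean(0)-R@A.mean(0);return th,R,t,(B-A@R.T-t).round(4)
P=[W(268,466,5,255,155,.124),W(284,362,5,255,155,.11),W(296,263,5,255,155,.06)]
print("barlow,zoom,brass",np.round(P,4).tolist())
th,R,t,e=fit(M,C);print("stand corners",np.degrees(th),t.round(4),e.tolist())
for x in(-.066,-.02,.026):print(x,(R@[x,0]+t).round(4))
th,R,t,e=fit(np.array([(-.066,0),(-.02,0),(.026,0)]),np.array(P));print("by pieces",np.degrees(th),t.round(4),e.tolist())
T=np.array([W(*p,4,130,220,.012) for p in[(71,31),(252,48),(217,354),(33,337)]])
th,R,t,e=fit(np.array([(90,55),(90,-55),(-90,-55),(-90,55)])/1000.,T);print("tray",np.degrees(th),t.round(4),e.tolist())
print("white",W(193,170,9,405,175,.052),"pad",world("top",(434.5,270.5),.006))
E
```

```text
barlow,zoom,brass [[0.4985, -0.0035], [0.5418, -0.0103], [0.5865, -0.018]]
stand corners -8.359730357277554 [ 0.5617 -0.0157] [[-0.0012, -0.0011], [-0.0017, 0.0015], [0.0018, -0.0001], [0.001, -0.0003]]
-0.066 [ 0.4964 -0.0061]
-0.02 [ 0.5419 -0.0128]
0.026 [ 0.5874 -0.0194]
by pieces -9.384437944493229 [ 0.562  -0.0139] [[0.0016, -0.0004], [-0.0005, 0.0003], [-0.0011, 0.0001]]
tray -4.379403246022964 [0.4402 0.3228] [[-0.0013, -0.0016], [-0.0004, 0.0013], [0.0014, 0.0013], [0.0003, -0.001]]
white [ 0.62384835 -0.27220338] pad [ 0.44688597 -0.30795909  0.006     ]
```

```bash
python3 -m handwheel '[[[1e-9,0,1.43,0,0,0,0.087],[0,0,1.43,0,0,0,0.087],[0,0,1.43,0,0,0,0.087],[0,0,1.43,0,0,0,0.087],[0,0,1.43,0,0,0,0.087],[0,0,1.43,0,0,0,0.087],[0,0,1.43,0,0,0,0.087],[0,0,1.43,0,0,0,0.087],[0,0,1.43,0,0,0,0.087],[0,0,1.43,0,0,0,0.087],[0,0,0,0,0,0,0.087]]]'; python3 -c "
from h import *
pose();goto([.520,-.0078,.19],-8.6)"
```

```text
time_s: 1.2
tcp_pos: [0.1374, 0.6094, 0.222]
ee_rot: [[-0.148, -0.989, -0.0], [-0.989, 0.148, -0.001], [0.001, 0.0, -1.0]]
wrist_force: [-0.7, 0.3, -0.0]
gripper_width: 1.0
gripper_force: 0.0
t 1.2 tcp [0.1374 0.6094 0.222 ] yaw_y 171.5 w 87.0 gf 0.0 F [-0.7  0.3 -0. ]
tilt [-0.01 -0.06]
turn az units 0.02 deg -0.1
shift in turned axes [ 0.553  -0.4706  0.0326]
shift now axes [ 0.5538 -0.4696  0.0326] world [ 0.3826 -0.6172 -0.032 ]
```

```bash
python3 -m handwheel '[[[0,0,0,0.035,-0.0298,0,0.087],[0,0,0,0.035,-0.0298,0,0.087],[0,0,0,0.035,-0.0298,0,0.087],[0,0,0,0.035,-0.0298,0,0.087],[0,0,0,0.035,-0.0298,0,0.087],[0,0,0,0.035,-0.0298,0,0.087],[0,0,0,0.035,-0.0298,0,0.087],[0,0,0,0.035,-0.0298,0,0.087],[0,0,0,0.035,-0.0298,0,0.087],[0,0,0,0.035,-0.0298,0,0.087],[0,0,0,0.035,-0.0298,0,0.087],[0,0,0,0.035,-0.0298,0,0.087]]]' >/dev/null; python3 -m handwheel '[[[0,0,0,0.035,-0.0298,0,0.087],[0,0,0,0.035,-0.0298,0,0.087],[0,0,0,0.035,-0.0298,0,0.087],[0,0,0,0.0288,-0.0226,0.015,0.087],[0,0,0,0,0,0.0176,0.087],[0,0,0,0,0,0,0.087],[0,0,0,0,0,0,0.087]]]' >/dev/null; python3 -c "
from h import *
pose();goto([.520,-.0078,.138],-8.6)"
```

```text
t 3.1 tcp [ 0.5198 -0.0075  0.19  ] yaw_y 171.61 w 86.8 gf 0.0 F [ 0.4 -0.3  0.5]
tilt [-0.04 -0.03]
turn az units 0.04 deg -0.2
shift in turned axes [ 0.0002 -0.0002  0.052 ]
shift now axes [ 0.0002 -0.0002  0.052 ] world [ 0.0002 -0.0003 -0.052 ]
```

Accurate motion. I'll lower to just above the Barlow and check from the side camera.

```bash
python3 -m handwheel '[[[0,0,0,0,0,0.03,0.087],[0,0,0,0,0,0.026,0.087],[0,0,0,0,0,0,0.087],[0,0,0,0,0,0,0.087]]]' >/dev/null; python3 - <<'E'
from h import *
s=pose(); im=cams.capture("side")[:,:,::-1].copy()
R=s["ee_rot"];t=s["tcp_pos"]
print(proj("side",[t,t+R[:,1]*.0435,t-R[:,1]*.0435]).round(1))
cv2.imwrite("pics/s1.png",cv2.resize(im[170:310,195:355],None,fx=5,fy=4.28/1*5/5 if 0 else 4.2,interpolation=cv2.INTER_CUBIC) if 0 else cv2.resize(im[180:300,205:355],None,fx=5,fy=5,interpolation=cv2.INTER_CUBIC))
E
```

```text
t 3.5 tcp [ 0.5207 -0.0068  0.1353] yaw_y 171.65 w 86.9 gf 0.0 F [0.1 0.6 0.6]
[[258.2 221.7]
 [239.5 231.4]
 [276.2 212.4]]
```

View pics/s1.png

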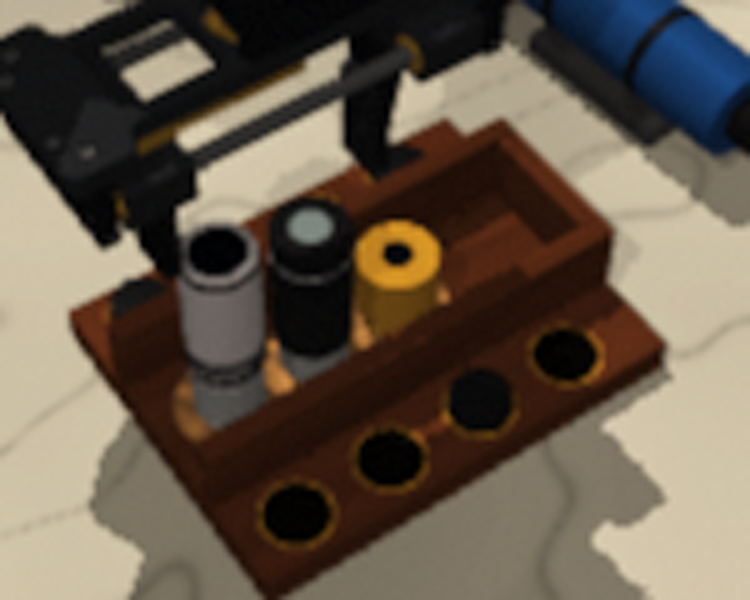

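The side view shows the Barlow top at crop (218,248), the zoom top at (310,228) and the brass top at (398,253), with the fingers spanning the pair. I'll triangulate from these.

```bash
python3 - <<'E'
from h import *
for n,p,z in(("barlow",(218,249),.124),("zoom",(311,230),.11),("brass",(398,254),.06)):
    print(n,world("side",(205+p[0]/5-.4,180+p[1]/5-.4),z).round(4))
E
```

```text
barlow [ 0.4987 -0.0008  0.124 ]
zoom [ 0.54   -0.0101  0.11  ]
brass [ 0.5858 -0.0153  0.06  ]
```

```bash
python3 -m handwheel '[[[0,0,0,0,0.0004,0.006,0.087],[0,0,0,0,0,0.004,0.087],[0,0,0,0,0,0.004,0.087],[0,0,0,0,0,0.004,0.087],[0,0,0,0,0,0.004,0.087],[0,0,0,0,0,0,0.087]]]'; python3 -m handwheel '[[[0,0,0,0,0,0.003,0.087],[0,0,0,0,0,0.004,0.087],[0,0,0,0,0,0.004,0.087],[0,0,0,0,0,0.004,0.087],[0,0,0,0,0,0,0.087]]]'
```

```text
time_s: 4.15
tcp_pos: [0.5191, -0.0076, 0.1112]
ee_rot: [[-0.148, -0.989, -0.002], [-0.989, 0.148, -0.0], [0.001, 0.001, -1.0]]
wrist_force: [-0.1, -0.2, -1.0]
gripper_width: 1.001
gripper_force: 0.0
time_s: 4.65
tcp_pos: [0.5191, -0.0076, 0.0962]
ee_rot: [[-0.148, -0.989, -0.001], [-0.989, 0.148, -0.0], [0.0, 0.001, -1.0]]
wrist_force: [-0.2, -0.4, -0.7]
gripper_width: 0.998
gripper_force: 0.0
```

```bash
python3 -m handwheel '[[[0,0,0,0,-0.0008,0.005,0.087],[0,0,0,0,0,0.006,0.087],[0,0,0,0,0,0.006,0.087],[0,0,0,0,0,0.006,0.087],[0,0,0,0,0,0.006,0.087],[0,0,0,0,0,0.001,0.087],[0,0,0,0,0,0,0.087]]]'; python3 -m handwheel '[[[0,0,0,0,0,0,0.083],[0,0,0,0,0,0,0.081],[0,0,0,0,0,0,0.079],[0,0,0,0,0,0,0.077],[0,0,0,0,0,0,0.075],[0,0,0,0,0,0,0.073],[0,0,0,0,0,0,0.071],[0,0,0,0,0,0,0.069],[0,0,0,0,0,0,0.067],[0,0,0,0,0,0,0.066],[0,0,0,0,0,0,0.065],[0,0,0,0,0,0,0.065]]]'
```

```text
time_s: 5.35
tcp_pos: [0.5202, -0.0076, 0.0666]
ee_rot: [[-0.148, -0.989, -0.001], [-0.989, 0.148, -0.0], [0.0, 0.001, -1.0]]
wrist_force: [-0.2, 0.3, 0.7]
gripper_width: 0.999
gripper_force: 0.0
time_s: 6.55
tcp_pos: [0.5207, -0.0075, 0.067]
ee_rot: [[-0.148, -0.989, 0.001], [-0.989, 0.148, 0.0], [-0.0, -0.001, -1.0]]
wrist_force: [2.0, -0.8, -0.5]
gripper_width: 0.792
gripper_force: 30.0
```

```bash
python3 -m handwheel '[[[0,0,0,0,0,0,0.06],[0,0,0,0,0,0,0.05],[0,0,0,0,0,-0.004,0.05],[0,0,0,0,0,-0.008,0.05],[0,0,0,0,0,-0.01,0.05],[0,0,0,0,0,-0.01,0.05],[0,0,0,0,0,0,0.05]]]'; python3 - <<'E'
from h import *
im=cams.capture("side")[:,:,::-1].copy(); pose()
a=cv2.resize(im[180:300,205:325],None,fx=4.8,fy=4.8,interpolation=cv2.INTER_CUBIC)
cv2.imwrite("pics/s2.png",a)
E
```

```text
time_s: 7.25
tcp_pos: [0.5216, -0.0073, 0.101]
ee_rot: [[-0.148, -0.989, 0.004], [-0.989, 0.148, 0.001], [-0.001, -0.004, -1.0]]
wrist_force: [0.5, 0.2, -3.9]
gripper_width: 0.798
gripper_force: 30.0
t 7.3 tcp [ 0.5209 -0.0074  0.1001] yaw_y 171.49 w 69.3 gf 30.0 F [ 0.2  0.5 -3.4]
```

View pics/s2.png

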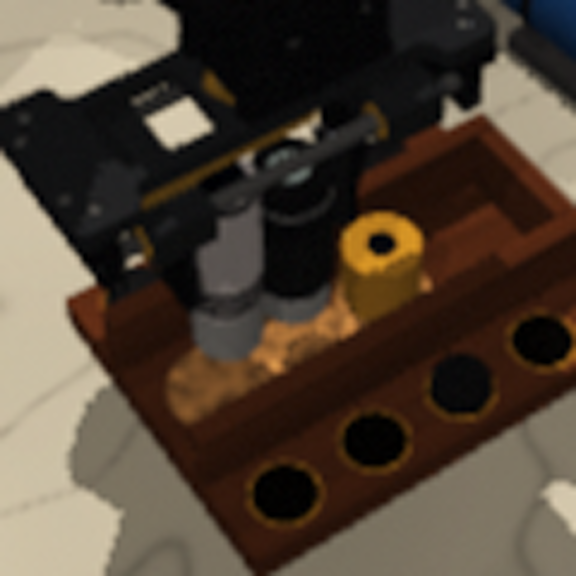

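```bash
python3 -m handwheel '[[[0,0,0,0,0,-0.015,0.05],[0,0,0,0,0,-0.025,0.05],[0,0,0,0,0,-0.02,0.05],[0,0,0,0,0,0,0.05],[0,0,-0.66,0,0,0,0.05],[0,0,0,0,0,0,0.05]]]' >/dev/null; python3 -c "
from h import *
pose();goto([.4402,.3228,.11],-4.4)"
```

```text
t 7.9 tcp [ 0.5193 -0.0077  0.1576] yaw_y 175.42 w 69.2 gf 30.0 F [-0.5 -0.9 -4. ]
tilt [-0.14 -0.  ]
turn az units -0.03 deg 0.2
shift in turned axes [-0.3234  0.1041  0.0478]
shift now axes [-0.3231  0.1051  0.0478] world [-0.0791  0.3305 -0.0476]
```

```bash
python3 -m handwheel '[[[0,0,0,-0.015,0.005,0,0.05],[0,0,0,-0.03,0.01,0,0.05],[0,0,0,-0.04,0.013,0,0.05],[0,0,0,-0.04,0.013,0,0.05],[0,0,0,-0.04,0.013,0,0.05],[0,0,0,-0.04,0.013,0,0.05],[0,0,0,-0.04,0.013,0,0.05],[0,0,0,-0.04,0.013,0,0.05],[0,0,0,-0.025,0.008,0,0.05],[0,0,0,-0.0131,0.0041,0,0.05],[0,0,0,0,0,0,0.05],[0,0,0,0,0,0,0.05]]]' >/dev/null;  python3 -m handwheel '[[[0,0,0,0,0,0.02,0.05],[0,0,0,0,0,0.03,0.05],[0,0,0,0,0,0.02,0.05],[0,0,0,0,0,0.015,0.05],[0,0,0,0,0,0.007,0.05],[0,0,0,0,0,0,0.05],[0,0,0,0,0,0,0.05]]]' >/dev/null;python3 -c "
from h import *
pose();goto([.4402,.3228,.0508],-4.4)"
```

```text
t 9.8 tcp [0.4418 0.3227 0.0676] yaw_y 175.41 w 69.1 gf 30.0 F [ 0.4  0.5 -2.9]
tilt [0.05 0.04]
turn az units -0.03 deg 0.2
shift in turned axes [0.     0.0017 0.0168]
shift now axes [0.0001 0.0017 0.0168] world [-0.0016  0.0001 -0.0168]
```

```bash
python3 -m handwheel '[[[0,0,0,0,0.001,0.005,0.05],[0,0,0,0,0,0.005,0.05],[0,0,0,0,0,0.003,0.05],[0,0,0,0,0,0.001,0.05],[0,0,0,0,0,0.0005,0.05],[0,0,0,0,0,0,0.05]]]';  python3 -m handwheel '[[[0,0,0,0,0,0.0007,0.05],[0,0,0,0,0,0.0007,0.05],[0,0,0,0,0,0,0.05]]]'
```

```text
time_s: 10.4
tcp_pos: [0.4403, 0.323, 0.0525]
ee_rot: [[-0.079, -0.997, 0.0], [-0.997, 0.079, 0.0], [-0.0, -0.0, -1.0]]
wrist_force: [0.4, 0.0, -2.9]
gripper_width: 0.798
gripper_force: 30.0
time_s: 10.7
tcp_pos: [0.4402, 0.323, 0.0511]
ee_rot: [[-0.079, -0.997, 0.0], [-0.997, 0.079, 0.0], [-0.0, -0.0, -1.0]]
wrist_force: [-0.4, -0.7, -3.2]
gripper_width: 0.795
gripper_force: 30.0
```

```bash
python3 -m handwheel '[[[0,0,0,0,0,0.0006,0.05],[0,0,0,0,0,0,0.05]]]'|grep -E "tcp|force";  python3 -m handwheel '[[[0,0,0,0,0,0.0006,0.05],[0,0,0,0,0,0,0.05]]]'|grep -E "tcp|force"
```

```text
tcp_pos: [0.4403, 0.323, 0.051]
wrist_force: [-1.9, -0.3, 1.5]
gripper_force: 30.0
tcp_pos: [0.4403, 0.323, 0.0509]
wrist_force: [-3.1, -2.5, 5.6]
gripper_force: 30.0
```

```bash
python3 -m handwheel '[[[0,0,0,0,0,0,0.07],[0,0,0,0,0,0,0.072],[0,0,0,0,0,0,0.075],[0,0,0,0,0,0,0.08],[0,0,0,0,0,0,0.085],[0,0,0,0,0,0,0.087],[0,0,0,0,0,0,0.087],[0,0,0,0,0,0,0.087]]]'|grep -E "tcp|force|width";  python3 -m handwheel '[[[0,0,0,0,0,-0.01,0.087],[0,0,0,0,0,-0.02,0.087],[0,0,0,0,0,-0.03,0.087],[0,0,0,0,0,-0.04,0.087],[0,0,0,0,0,-0.03,0.087],[0,0,0,0,0,0,0.087]]]'|grep -E "tcp|force"; python3 -c "
from h import *
pose();goto([.588,-.018,.12],-8.6)"
```

```text
tcp_pos: [0.4402, 0.3229, 0.0498]
wrist_force: [-0.1, -0.0, -0.6]
gripper_width: 1.001
gripper_force: 0.0
tcp_pos: [0.4425, 0.3251, 0.1859]
wrist_force: [0.2, -0.4, -0.1]
gripper_force: 0.0
t 12.5 tcp [0.4425 0.3251 0.1859] yaw_y 175.51 w 87.3 gf 0.0 F [ 0.2 -0.4 -0.1]
tilt [0.47 0.47]
turn az units 0.68 deg -4.1
shift in turned axes [ 0.3181 -0.1947  0.0646]
shift now axes [ 0.3312 -0.1715  0.0643] world [ 0.1455 -0.3431 -0.0659]
```

```bash
python3 -m handwheel '[[[0,0,0.68,0,0,0,0.087],[0,0,0,0.02,-0.0122,0,0.087],[0,0,0,0.036,-0.022,0,0.087],[0,0,0,0.04,-0.0245,0,0.087],[0,0,0,0.04,-0.0245,0,0.087],[0,0,0,0.04,-0.0245,0,0.087],[0,0,0,0.04,-0.0245,0,0.087],[0,0,0,0.04,-0.0245,0,0.087],[0,0,0,0.036,-0.022,0,0.087],[0,0,0,0.0261,-0.0155,0,0.087],[0,0,0,0,0,0.03,0.087],[0,0,0,0,0,0,0.087]]]' >/dev/null; python3 - <<'E'
from h import *
im=cams.capture("top")[:,:,::-1].copy()
pose();goto([.587,-.018,.075],-8.6)
sd=cams.capture("side")[:,:,::-1].copy()
a=cv2.resize(im[215:315,130:205],(375,500),interpolation=cv2.INTER_CUBIC);b=cv2.resize(sd[170:300,100:200],(385,500),interpolation=cv2.INTER_CUBIC)
cv2.imwrite("pics/s3.png",np.hstack([a,b]))
E
```

```text
t 13.75 tcp [ 0.5828 -0.0214  0.148 ] yaw_y 171.31 w 86.9 gf 0.0 F [ 0.7 -0.  -0. ]
tilt [-0.31 -0.05]
turn az units -0.02 deg 0.1
shift in turned axes [-0.0041 -0.0041  0.073 ]
shift now axes [-0.0041 -0.0041  0.073 ] world [ 0.0042  0.0034 -0.073 ]
```

View pics/s3.png

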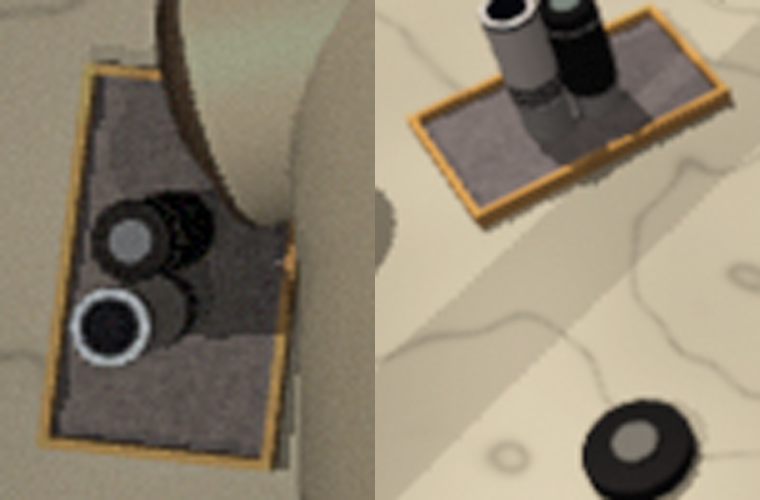

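Both tall pieces stand upright in the tray (zoom crop (129,240), Barlow (111,327)). On to the brass.

```bash
python3 -m handwheel '[[[0,0,0,0,0,0.02,0.087],[0,0,0,0,0,0.03,0.087],[0,0,0,0,0,0.01,0.087],[0,0,0,0,0,0,0.087],[0,0,0,0,0,0,0.087]]]' >/dev/null; python3 - <<'E'
from h import *
pose();goto([.587,-.018,.028],-8.6)
for n,x,y,z in(("zoom",129,240,.094),("barlow",111,327,.108)):print(n,world("top",(130+(x+.5)/5-.5,215+(y+.5)/5-.5),z).round(4))
E
```

```text
t 14.3 tcp [ 0.5856 -0.0202  0.0914] yaw_y 171.45 w 87.0 gf 0.0 F [0.5 0.  0.3]
tilt [ 0.14 -0.01]
turn az units 0.01 deg -0.1
shift in turned axes [-0.0024 -0.0009  0.0634]
shift now axes [-0.0024 -0.0009  0.0634] world [ 0.0014  0.0022 -0.0634]
zoom [0.4583 0.3213 0.094 ]
barlow [0.4231 0.323  0.108 ]
```

```bash
python3 -m handwheel '[[[0,0,0,-0.0022,-0.0008,0.01,0.087],[0,0,0,0,0,0.02,0.087],[0,0,0,0,0,0.015,0.087],[0,0,0,0,0,0.01,0.087],[0,0,0,0,0,0.006,0.08],[0,0,0,0,0,0.0022,0.07],[0,0,0,0,0,0,0.06],[0,0,0,0,0,0,0.05],[0,0,0,0,0,0,0.045],[0,0,0,0,0,0,0.042],[0,0,0,0,0,0,0.04],[0,0,0,0,0,0,0.038]]]'|grep -E "tcp|force|width";  python3 -m handwheel '[[[0,0,0,0,0,0,0.034],[0,0,0,0,0,0,0.028],[0,0,0,0,0,0,0.025]]]'|grep -E "tcp|force|width"
```

```text
tcp_pos: [0.5857, -0.0186, 0.0268]
wrist_force: [-0.0, 0.6, -0.2]
gripper_width: 0.455
gripper_force: 0.0
tcp_pos: [0.5854, -0.0187, 0.0267]
wrist_force: [-0.6, 0.1, 1.5]
gripper_width: 0.428
gripper_force: 30.0
```

```bash
python3 -m handwheel '[[[0,0,0,0,0,-0.01,0.025],[0,0,0,0,0,-0.025,0.025],[0,0,0,0,0,-0.04,0.025],[0,0,0,0,0,-0.02,0.025],[0,0,0,0.02,0.006,0,0.025],[0,0,0,0.036,0.011,0,0.025],[0,0,0,0.045,0.014,0,0.025],[0,0,0,0.045,0.014,0,0.025],[0,0,0,0.045,0.014,0,0.025],[0,0,0,0.045,0.014,0,0.025],[0,0,0,0.04,0.012,0,0.025],[0,0,0,0.03,0.009,0,0.025]]]' >/dev/null; python3 -m handwheel '[[[0,0,0,0,0,0.03,0.025],[0,0,0,0,0,0.03,0.025],[0,0,0,0,0,0,0.025],[0,0,0,0,0,0,0.025]]]' >/dev/null; python3 -c "
from h import *
pose();goto([.4469,-.308,.0127])"
```

```text
t 17.4 tcp [ 0.4459 -0.3073  0.0613] yaw_y 171.37 w 37.1 gf 30.0 F [-0.4  0.1 -0.3]
tilt [-0.12  0.02]
shift now axes [ 0.0005 -0.0012  0.0486] world [ 0.001  -0.0007 -0.0486]
```

```bash
python3 -m handwheel '[[[0,0,0,0,-0.001,0.015,0.025],[0,0,0,0,0,0.015,0.025],[0,0,0,0,0,0.01,0.025],[0,0,0,0,0,0.004,0.025],[0,0,0,0,0,0.002,0.025],[0,0,0,0,0,0,0.025],[0,0,0,0,0,0,0.025]]]'|grep -E "tcp|force|width";  python3 -m handwheel '[[[0,0,0,0,0,0.001,0.025],[0,0,0,0,0,0.0007,0.025],[0,0,0,0,0,0,0.025]]]'|grep -E "tcp|force|width"
```

```text
tcp_pos: [0.4483, -0.3074, 0.0163]
wrist_force: [0.2, 0.0, -2.6]
gripper_width: 0.427
gripper_force: 30.0
tcp_pos: [0.4477, -0.3072, 0.014]
wrist_force: [0.3, 0.1, -0.7]
gripper_width: 0.426
gripper_force: 30.0
```

```bash
python3 -m handwheel '[[[0,0,0,0,0,0.0007,0.025],[0,0,0,0,0,0,0.025]]]'|grep -E "tcp|force|width"
```

```text
tcp_pos: [0.4477, -0.3072, 0.0132]
wrist_force: [-0.2, -0.3, -1.1]
gripper_width: 0.429
gripper_force: 30.0
```

```bash
python3 -m handwheel '[[[0,0,0,0,0,0.0007,0.025],[0,0,0,0,0,0,0.025]]]'|grep -E "tcp|wrist_force"; python3 -m handwheel '[[[0,0,0,0,0,0.0007,0.025],[0,0,0,0,0,0,0.025]]]'|grep -E "tcp|wrist_force"
```

```text
tcp_pos: [0.4478, -0.3073, 0.0127]
wrist_force: [-0.9, -0.1, -0.8]
tcp_pos: [0.4478, -0.3073, 0.0127]
wrist_force: [-1.1, 1.2, 4.6]
```

```bash
python3 -m handwheel '[[[0,0,0,0,0,0,0.037],[0,0,0,0,0,0,0.039],[0,0,0,0,0,0,0.042],[0,0,0,0,0,0,0.05],[0,0,0,0,0,0,0.06],[0,0,0,0,0,-0.01,0.08],[0,0,0,0,0,-0.03,0.087],[0,0,0,0,0,-0.04,0.087],[0,0,0,0,0,-0.02,0.087],[0,0,0,0,0,0,0.087]]]'|grep -E "tcp|wrist_force"; python3 - <<'E'
from h import *
pose();goto([.624,-.272,.09],-8.6)
im=cams.capture("side")[:,:,::-1].copy()
cv2.imwrite("pics/s4.png",cv2.resize(im[270:420,290:430],None,fx=4,fy=4,interpolation=cv2.INTER_CUBIC))
print(proj("side",[[.6238,-.2722,.052]]))
E
```

```text
tcp_pos: [0.4502, -0.3083, 0.1162]
wrist_force: [0.4, 0.2, -0.0]
t 20.0 tcp [ 0.4502 -0.3083  0.1162] yaw_y 171.42 w 85.0 gf 0.0 F [ 0.4  0.2 -0. ]
tilt [ 0.47 -0.2 ]
turn az units 0.0 deg -0.0
shift in turned axes [-0.0619 -0.1662  0.0275]
shift now axes [-0.0619 -0.1662  0.0275] world [ 0.1738  0.0363 -0.0262]
[[389.27733951 297.86323228]]
```

View pics/s4.png

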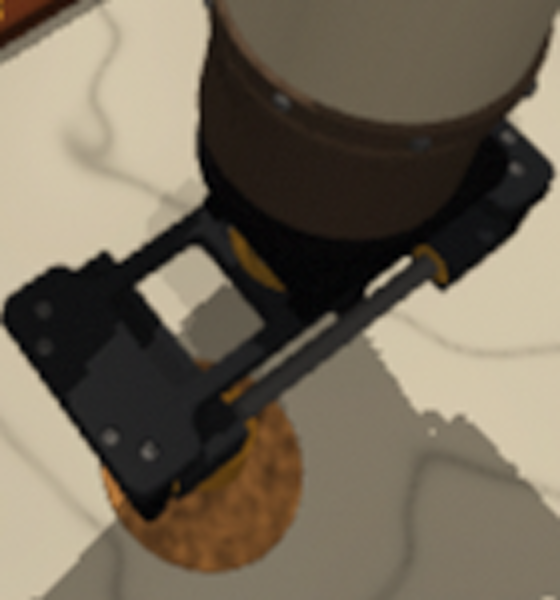

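The gripper hides both eyepieces here. The white eyepiece's projected pixel (389,298) does match the first side view (388,297), so I'll move to it.

```bash
python3 -m handwheel '[[[0,0,0,-0.01,-0.027,0,0.087],[0,0,0,-0.015,-0.04,0,0.087],[0,0,0,-0.016,-0.044,0,0.087],[0,0,0,-0.013,-0.035,0,0.087],[0,0,0,-0.0079,-0.0202,0.01,0.087],[0,0,0,0,0,0.015,0.087],[0,0,0,0,0,0,0.087],[0,0,0,0,0,0,0.087]]]'|grep -E "tcp|wrist_force"; python3 - <<'E'
from h import *
pose();goto([.624,-.272,.0145],-8.6)
im=cams.capture("side")[:,:,::-1].copy()
cv2.imwrite("pics/s5.png",cv2.resize(im[240:420,310:450],None,fx=3.3,fy=3.3,interpolation=cv2.INTER_CUBIC))
E
```

```text
tcp_pos: [0.6196, -0.2711, 0.0855]
wrist_force: [0.3, 0.0, 0.1]
t 20.85 tcp [ 0.6196 -0.2711  0.0855] yaw_y 171.34 w 86.6 gf 0.0 F [0.3 0.  0.1]
tilt [-0.21  0.04]
turn az units -0.01 deg 0.1
shift in turned axes [ 0.0002 -0.0048  0.071 ]
shift now axes [ 0.0002 -0.0048  0.071 ] world [ 0.0044 -0.0009 -0.071 ]
```

View pics/s5.png

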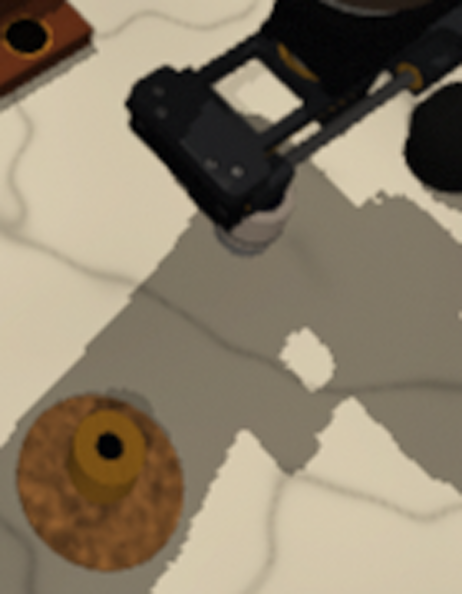

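The brass stands upright near the middle of the pad. The black ball at crop (440,140) is close to the gripper's far end, so I'll yaw by 30° before going down.

```bash
python3 -m handwheel '[[[0,0,-1.25,0,0,0,0.087],[0,0,-1.25,0,0,0,0.087],[0,0,-1.25,0,0,0,0.087],[0,0,-1.25,0,0,0,0.087],[0,0,0,0,0,0,0.087]]]' >/dev/null; python3 - <<'E'
from h import *
print(pose()["joints"].round(0));goto([.624,-.272,.0145])
E
```

```text
t 21.4 tcp [ 0.621  -0.2715  0.0881] yaw_y -158.68 w 86.8 gf 0.0 F [-1.2 -0.4 -0.3]
[-10.  33.  -1.   0. -56.  31.]
tilt [ 0.08 -0.02]
shift now axes [ 0.0015 -0.0026  0.0736] world [ 0.003  -0.0005 -0.0736]
```

```bash
python3 -m handwheel '[[[0,0,0,0.0015,-0.0026,0.01,0.087],[0,0,0,0,0,0.012,0.087],[0,0,0,0,0,0.012,0.087],[0,0,0,0,0,0.012,0.087],[0,0,0,0,0,0.012,0.087],[0,0,0,0,0,0.01,0.087],[0,0,0,0,0,0.004,0.087],[0,0,0,0,0,0,0.075]]]'|grep -E "tcp|wrist_force"; python3 -m handwheel '[[[0,0,0,0,0,0,0.065],[0,0,0,0,0,0,0.055],[0,0,0,0,0,0,0.05],[0,0,0,0,0,0,0.047],[0,0,0,0,0,0,0.045],[0,0,0,0,0,0,0.043],[0,0,0,0,0,0,0.041],[0,0,0,0,0,0,0.035],[0,0,0,0,0,0,0.028]]]'|grep -E "tcp|force|width"
```

```text
tcp_pos: [0.624, -0.2713, 0.0139]
wrist_force: [0.8, -1.1, 0.4]
tcp_pos: [0.6236, -0.2716, 0.0149]
wrist_force: [-3.1, -0.6, 2.0]
gripper_width: 0.474
gripper_force: 30.0
```

```bash
python3 -m handwheel '[[[0,0,0,0,0,-0.01,0.028],[0,0,0,0,0,-0.025,0.028],[0,0,0,0,0,-0.04,0.028],[0,0,0,0,0,-0.04,0.028],[0,0,0,0,0,-0.03,0.028],[0,0,1.25,0,0,0,0.028],[0,0,1.25,0,0,0,0.028],[0,0,1.25,0,0,0,0.028],[0,0,1.25,0,0,0,0.028],[0,0,0,0,0,0,0.028]]]' | grep width; python3 - <<'E'
from h import *
pose();goto([.5868,-.0186,.15],-8.6)
im=cams.capture("top")[:,:,::-1].copy()
cv2.imwrite("pics/t2.png",cv2.resize(im[160:280,260:360],None,fx=5,fy=5,interpolation=cv2.INTER_CUBIC))
E
```

```text
gripper_width: 0.475
t 24.1 tcp [ 0.6245 -0.271   0.1598] yaw_y 171.38 w 41.3 gf 30.0 F [-0.6 -1.1 -2. ]
tilt [0.03 0.03]
turn az units -0.0 deg 0.0
shift in turned axes [-0.2439  0.075   0.0099]
shift now axes [-0.2439  0.0751  0.0099] world [-0.0377  0.2524 -0.0098]
```

View pics/t2.png

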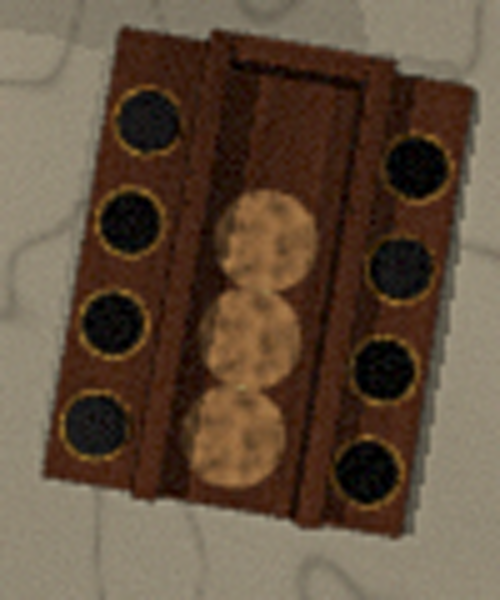

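The seats are now fully visible, with disc centres at crop (267,241), (250,340) and (234,438).

```bash
python3 - <<'E'
from h import *
for p in((267,241),(250,340),(234,438)): print(world("top",(260+(p[0]+.5)/5-.5,160+(p[1]+.5)/5-.5),.02).round(4))
E
python3 -m handwheel '[[[0,0,0,-0.015,0.0045,0,0.028],[0,0,0,-0.03,0.0092,0,0.028],[0,0,0,-0.04,0.0123,0,0.028],[0,0,0,-0.04,0.0123,0,0.028],[0,0,0,-0.04,0.0123,0,0.028],[0,0,0,-0.038,0.0117,0,0.028],[0,0,0,-0.028,0.0086,0,0.028],[0,0,0,-0.0129,0.0041,0.02,0.028],[0,0,0,0,0,0.03,0.028],[0,0,0,0,0,0.02,0.028],[0,0,0,0,0,0,0.028],[0,0,0,0,0,0,0.028]]]' | grep -E "tcp|width"
```

```text
[ 0.5873 -0.019   0.02  ]
[ 0.5409 -0.0119  0.02  ]
[ 0.4952 -0.0053  0.02  ]
tcp_pos: [0.5871, -0.0186, 0.0904]
gripper_width: 0.472
```

```bash
python3 -m handwheel '[[[0,0,0,0,0,0.015,0.028],[0,0,0,0,0,0.015,0.028],[0,0,0,0,0,0.012,0.028],[0,0,0,0,0,0.006,0.028],[0,0,0,0,0,0.004,0.028],[0,0,0,0,0,0,0.028],[0,0,0,0,0,0,0.028]]]'|grep -E "tcp|wrist_force|width";  python3 -m handwheel '[[[0,0,0,0,0,0.001,0.028],[0,0,0,0,0,0.0007,0.028],[0,0,0,0,0,0,0.028]]]'|grep -E "tcp|wrist_force|width"; python3 -m handwheel '[[[0,0,0,0,0,0.0007,0.028],[0,0,0,0,0,0,0.028]]]'|grep -E "tcp|wrist_force"
```

```text
tcp_pos: [0.5873, -0.019, 0.0384]
wrist_force: [-0.7, 0.8, -2.1]
gripper_width: 0.476
tcp_pos: [0.5868, -0.019, 0.0363]
wrist_force: [-0.6, 0.2, -3.2]
gripper_width: 0.476
tcp_pos: [0.5867, -0.019, 0.0354]
wrist_force: [-0.1, 0.0, -2.6]
```

```bash
python3 -m handwheel '[[[0,0,0,0,0,0.0006,0.028],[0,0,0,0,0,0,0.028]]]'|grep -E "tcp|wrist_force"; python3 -m handwheel '[[[0,0,0,0,0,0.0006,0.028],[0,0,0,0,0,0,0.028]]]'|grep -E "tcp|wrist_force"
```

```text
tcp_pos: [0.5868, -0.019, 0.0349]
wrist_force: [0.2, 0.5, -3.0]
tcp_pos: [0.5869, -0.019, 0.0349]
wrist_force: [-1.0, 0.8, 2.5]
```

```bash
python3 -m handwheel '[[[0,0,0,0,0,0,0.041],[0,0,0,0,0,0,0.043],[0,0,0,0,0,0,0.046],[0,0,0,0,0,0,0.052],[0,0,0,0,0,0,0.06],[0,0,0,0,0,0,0.07],[0,0,0,0,0,-0.01,0.075],[0,0,0,0,0,-0.03,0.075],[0,0,0,0,0,-0.045,0.08],[0,0,0,0,0,-0.045,0.087],[0,0,0,0,0,-0.03,0.087],[0,0,0,0,0,0,0.087]]]'|grep -E "tcp|wrist_force"; python3 -m handwheel '[[[0,0,-1.43,0,0,0,0.087],[0,0,-1.43,0,0,0,0.087],[0,0,-1.43,0,0,0,0.087],[0,0,-1.43,0,0,0,0.087],[0,0,-1.43,0,0,0,0.087],[0,0,-1.43,0,0,0,0.087],[0,0,-1.43,0,0,0,0.087],[0,0,-1.43,0,0,0,0.087],[0,0,-1.43,0,0,0,0.087],[0,0,-1.43,0,0,0,0.087],[0,0,-1.4,0,0,0,0.087],[0,0,0,0,0,0,0.087]]]'|grep width; python3 -c "
from h import *
pose();goto([.4575,.3215,.15],85.6)"
```

```text
tcp_pos: [0.5899, -0.0188, 0.201]
wrist_force: [0.5, 0.4, 0.3]
gripper_width: 0.999
t 29.35 tcp [ 0.5864 -0.0191  0.194 ] yaw_y -94.45 w 86.9 gf 0.0 F [-0.2  1.2  0.2]
tilt [-0.05 -0.  ]
turn az units -0.01 deg 0.0
shift in turned axes [-0.1546 -0.3297  0.0441]
shift now axes [-0.1548 -0.3296  0.0441] world [-0.1289  0.3406 -0.044 ]
```

```bash
python3 -m handwheel '[[[0,0,0,-0.0172,-0.0366,0,0.087],[0,0,0,-0.0172,-0.0366,0,0.087],[0,0,0,-0.0172,-0.0366,0,0.087],[0,0,0,-0.0172,-0.0366,0,0.087],[0,0,0,-0.0172,-0.0366,0,0.087],[0,0,0,-0.0172,-0.0366,0,0.087],[0,0,0,-0.0172,-0.0366,0,0.087],[0,0,0,-0.0172,-0.0366,0,0.087],[0,0,0,-0.0172,-0.0366,0.02,0.087],[0,0,0,0,0,0.024,0.087],[0,0,0,0,0,0,0.087],[0,0,0,0,0,0,0.087]]]'|grep -E "width"; python3 - <<'E'
from h import *
pose();goto([.4575,.3215,.11],85.6)
im=cams.capture("side")[:,:,::-1].copy()
cv2.imwrite("pics/s6.png",np.hstack([cv2.resize(im[110:230,90:210],(480,480),interpolation=cv2.INTER_CUBIC),cv2.resize(im[190:310,210:290],(320,480),interpolation=cv2.INTER_CUBIC)]))
E
```

```text
gripper_width: 0.998
t 30.55 tcp [0.458  0.321  0.1503] yaw_y -94.52 w 86.9 gf 0.0 F [0.1 0.1 1.1]
tilt [-0.01 -0.07]
turn az units -0.02 deg 0.1
shift in turned axes [-0.0005 -0.0005  0.0403]
shift now axes [-0.0005 -0.0005  0.0403] world [-0.0005  0.0005 -0.0403]
```

View pics/s6.png

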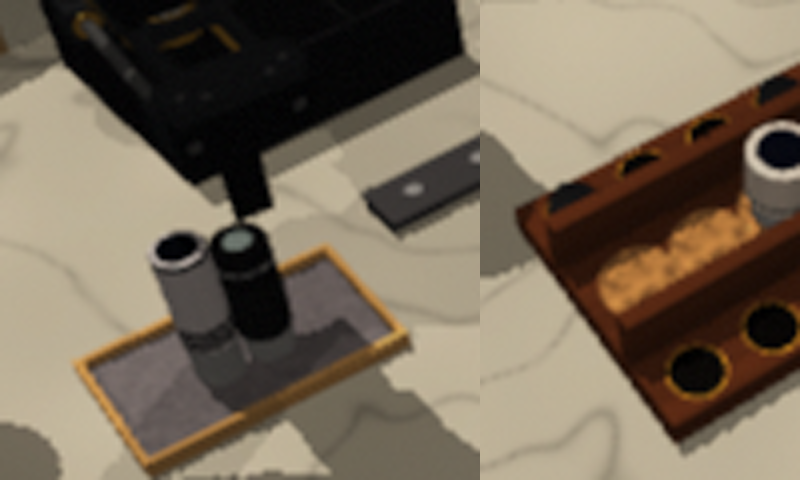

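The white eyepiece stands on the back seat, and both tall pieces are upright in the tray. The finger is in line with the zoom. Going down now.

```bash
python3 -m handwheel '[[[0,0,0,-0.0005,-0.0005,0.02,0.087],[0,0,0,0,0,0.015,0.087],[0,0,0,0,0,0.012,0.087],[0,0,0,0,0,0.012,0.087],[0,0,0,0,0,0.012,0.087],[0,0,0,0,0,0.012,0.087],[0,0,0,0,0,0.01,0.087],[0,0,0,0,0,0.005,0.087],[0,0,0,0,0,0,0.08],[0,0,0,0,0,0,0.07],[0,0,0,0,0,0,0.06],[0,0,0,0,0,0,0.05]]]'|grep -E "tcp|wrist_force"; python3 -m handwheel '[[[0,0,0,0,0,0,0.045],[0,0,0,0,0,0,0.042],[0,0,0,0,0,0,0.04],[0,0,0,0,0,0,0.039],[0,0,0,0,0,0,0.038],[0,0,0,0,0,0,0.037],[0,0,0,0,0,0,0.036],[0,0,0,0,0,0,0.03],[0,0,0,0,0,0,0.024],[0,0,0,0,0,0,0.024]]]'|grep -E "tcp|force|width"
```

```text
tcp_pos: [0.4576, 0.3222, 0.0528]
wrist_force: [-0.1, -0.2, 0.1]
tcp_pos: [0.4574, 0.3218, 0.0522]
wrist_force: [0.2, -1.3, 0.0]
gripper_width: 0.405
gripper_force: 30.0
```

```bash
python3 -m handwheel '[[[0,0,0,0,0,-0.005,0.024],[0,0,0,0,0,-0.01,0.024],[0,0,0,0,0,-0.02,0.024],[0,0,0,0,0,-0.03,0.024],[0,0,0,0,0,-0.035,0.024],[0,0,0,0,0,-0.02,0.024],[0,0,0.69,0,0,0,0.024],[0,0,0,0,0,0,0.024]]]'|grep -E "width"; python3 -c "
from h import *
pose();goto([.5406,-.0120,.13],-98.6)"
```

```text
gripper_width: 0.407
t 33.6 tcp [0.4573 0.322  0.1737] yaw_y -98.58 w 35.4 gf 30.0 F [-0.1  0.6 -1.4]
tilt [0.06 0.11]
turn az units 0.0 deg -0.0
shift in turned axes [0.1323 0.3179 0.0431]
shift now axes [0.1321 0.318  0.0431] world [ 0.0833 -0.334  -0.0437]
```

```bash
python3 -m handwheel '[[[0,0,0,0.006,0.0144,0,0.024],[0,0,0,0.012,0.0288,0,0.024],[0,0,0,0.016,0.0385,0,0.024],[0,0,0,0.016,0.0385,0,0.024],[0,0,0,0.016,0.0385,0,0.024],[0,0,0,0.016,0.0385,0,0.024],[0,0,0,0.016,0.0385,0,0.024],[0,0,0,0.015,0.0361,0,0.024],[0,0,0,0.0115,0.0277,0,0.024],[0,0,0,0.0078,0.0184,0,0.024],[0,0,0,0,0,0.02,0.024],[0,0,0,0,0,0.02,0.024]]]'|grep -E "width"; python3 -m handwheel '[[[0,0,0,0,0,0,0.024],[0,0,0,0,0,0,0.024]]]'|grep width; python3 -c "
from h import *
pose();goto([.5406,-.0120,.0682],-98.6)"
```

```text
gripper_width: 0.409
gripper_width: 0.406
t 35.0 tcp [ 0.5405 -0.0127  0.1321] yaw_y -98.53 w 35.3 gf 30.0 F [-0.2 -0.8 -1.6]
tilt [-0.08 -0.05]
turn az units 0.01 deg -0.1
shift in turned axes [ 0.0001 -0.0008  0.0639]
shift now axes [ 0.0001 -0.0008  0.0639] world [ 0.0001  0.0007 -0.0639]
```

```bash
python3 -m handwheel '[[[0,0,0,0,-0.0007,0.012,0.024],[0,0,0,0,0,0.012,0.024],[0,0,0,0,0,0.012,0.024],[0,0,0,0,0,0.012,0.024],[0,0,0,0,0,0.008,0.024],[0,0,0,0,0,0.004,0.024],[0,0,0,0,0,0.002,0.024],[0,0,0,0,0,0,0.024],[0,0,0,0,0,0,0.024]]]'|grep -E "tcp|wrist_force|width";  python3 -m handwheel '[[[0,0,0,0,0,0.0006,0.024],[0,0,0,0,0,0,0.024]]]'|grep -E "tcp|wrist_force"; python3 -m handwheel '[[[0,0,0,0,0,0.0006,0.024],[0,0,0,0,0,0,0.024]]]'|grep -E "tcp|wrist_force"
```

```text
tcp_pos: [0.5413, -0.0114, 0.0707]
wrist_force: [0.2, 0.8, -1.7]
gripper_width: 0.402
tcp_pos: [0.5411, -0.0114, 0.07]
wrist_force: [-0.0, -0.2, -1.6]
tcp_pos: [0.5409, -0.0115, 0.0691]
wrist_force: [0.3, -0.2, -2.3]
```

```bash
python3 -m handwheel '[[[0,0,0,0,0,0.0007,0.024],[0,0,0,0,0,0,0.024]]]'|grep -E "tcp|wrist_force"; python3 -m handwheel '[[[0,0,0,0,0,0.0006,0.024],[0,0,0,0,0,0,0.024]]]'|grep -E "tcp|wrist_force"
```

```text
tcp_pos: [0.5409, -0.0115, 0.0683]
wrist_force: [0.8, -0.8, -1.0]
tcp_pos: [0.541, -0.0115, 0.0682]
wrist_force: [-2.1, 0.3, 2.4]
```

```bash
python3 -m handwheel '[[[0,0,0,0,0,0,0.036],[0,0,0,0,0,0,0.037],[0,0,0,0,0,0,0.039],[0,0,0,0,0,0,0.043],[0,0,0,0,0,0,0.05],[0,0,0,0,0,0,0.06],[0,0,0,0,0,-0.005,0.07],[0,0,0,0,0,-0.02,0.08],[0,0,0,0,0,-0.03,0.087],[0,0,0,0,0,-0.04,0.087],[0,0,0,0,0,-0.02,0.087],[0,0,-0.68,0,0,0,0.087]]]'|grep -E "tcp|wrist_force"; python3 -m handwheel '[[[0,0,0,0,0,0,0.087],[0,0,0,0,0,0,0.087]]]'|grep width; python3 -c "
from h import *
pose();goto([.423,.3237,.15],85.6)"
```

```text
tcp_pos: [0.5433, -0.0112, 0.1873]
wrist_force: [0.8, -0.7, -0.4]
gripper_width: 0.999
t 38.1 tcp [ 0.5406 -0.0115  0.1826] yaw_y -94.58 w 86.9 gf 0.0 F [ 0.2 -0.2 -0.5]
tilt [-0.04  0.  ]
turn az units -0.03 deg 0.2
shift in turned axes [-0.1429 -0.3252  0.0326]
shift now axes [-0.1439 -0.3248  0.0326] world [-0.1176  0.3352 -0.0326]
```

```bash
python3 -m handwheel '[[[0,0,0,-0.016,-0.0361,0,0.087],[0,0,0,-0.016,-0.0361,0,0.087],[0,0,0,-0.016,-0.0361,0,0.087],[0,0,0,-0.016,-0.0361,0,0.087],[0,0,0,-0.016,-0.0361,0,0.087],[0,0,0,-0.016,-0.0361,0,0.087],[0,0,0,-0.016,-0.0361,0,0.087],[0,0,0,-0.016,-0.0361,0,0.087],[0,0,0,-0.0159,-0.036,0.01,0.087],[0,0,0,0,0,0.02,0.087],[0,0,0,0,0,0,0.087],[0,0,0,0,0,0,0.087]]]'|grep -E "width"; python3 - <<'E'
from h import *
pose();goto([.423,.3237,.0525],85.6)
im=cams.capture("side")[:,:,::-1].copy();print(proj("side",[[.423,.3237,.108]]))
cv2.imwrite("pics/s7.png",np.hstack([cv2.resize(im[110:230,90:210],(480,480),interpolation=cv2.INTER_CUBIC),cv2.resize(im[190:310,210:290],(320,480),interpolation=cv2.INTER_CUBIC)]))
E
```

```text
gripper_width: 1.0
t 39.3 tcp [0.4228 0.323  0.1522] yaw_y -94.51 w 87.0 gf 0.0 F [-0.4 -0.8 -0.3]
tilt [-0.06 -0.12]
turn az units -0.02 deg 0.1
shift in turned axes [ 0.0002 -0.0009  0.0997]
shift now axes [ 0.0002 -0.0009  0.0997] world [ 0.0002  0.0007 -0.0997]
[[134.89819363 172.14848242]]
```

View pics/s7.png

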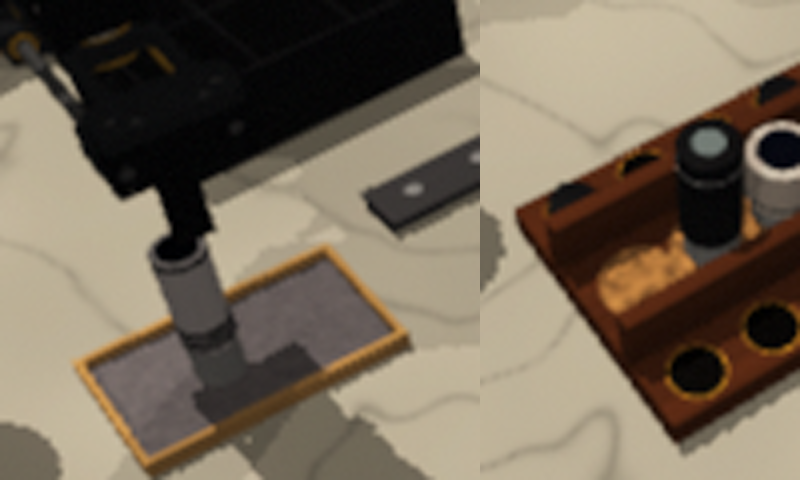

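The zoom is upright on the middle seat. The Barlow top at crop (181,250) matches its predicted pixel (135,172).

```bash
python3 -m handwheel '[[[0,0,0,0,-0.0006,0.02,0.087],[0,0,0,0,0,0.015,0.087],[0,0,0,0,0,0.012,0.087],[0,0,0,0,0,0.012,0.087],[0,0,0,0,0,0.012,0.087],[0,0,0,0,0,0.012,0.087],[0,0,0,0,0,0.01,0.087],[0,0,0,0,0,0.005,0.087],[0,0,0,0,0,0,0.08],[0,0,0,0,0,0,0.07],[0,0,0,0,0,0,0.06],[0,0,0,0,0,0,0.05]]]'|grep -E "tcp|wrist_force"; python3 -m handwheel '[[[0,0,0,0,0,0,0.045],[0,0,0,0,0,0,0.041],[0,0,0,0,0,0,0.039],[0,0,0,0,0,0,0.037],[0,0,0,0,0,0,0.036],[0,0,0,0,0,0,0.035],[0,0,0,0,0,0,0.034],[0,0,0,0,0,0,0.03],[0,0,0,0,0,0,0.022],[0,0,0,0,0,0,0.022]]]'|grep -E "tcp|force|width"
```

```text
tcp_pos: [0.4232, 0.3245, 0.0552]
wrist_force: [-0.5, -0.1, -0.5]
tcp_pos: [0.423, 0.3242, 0.0547]
wrist_force: [0.4, -0.3, 0.2]
gripper_width: 0.388
gripper_force: 30.0
```

```bash
python3 -m handwheel '[[[0,0,0,0,0,-0.005,0.022],[0,0,0,0,0,-0.01,0.022],[0,0,0,0,0,-0.02,0.022],[0,0,0,0,0,-0.03,0.022],[0,0,0,0,0,-0.035,0.022],[0,0,0,0,0,-0.025,0.022],[0,0,0.69,0,0,0,0.022],[0,0,0,0,0,0,0.022]]]'|grep -E "width"; python3 -c "
from h import *
pose();goto([.4953,-.0052,.14],-98.6)"
```

```text
gripper_width: 0.387
t 42.35 tcp [0.423  0.3243 0.1813] yaw_y -98.64 w 33.7 gf 30.0 F [ 0.3  0.1 -3. ]
tilt [0.07 0.13]
turn az units -0.01 deg 0.0
shift in turned axes [0.1208 0.3151 0.0406]
shift now axes [0.121  0.315  0.0406] world [ 0.0723 -0.3295 -0.0413]
```

```bash
python3 -m handwheel '[[[0,0,0,0.0055,0.0144,0,0.022],[0,0,0,0.011,0.0288,0,0.022],[0,0,0,0.0148,0.0385,0,0.022],[0,0,0,0.0148,0.0385,0,0.022],[0,0,0,0.0148,0.0385,0,0.022],[0,0,0,0.0148,0.0385,0,0.022],[0,0,0,0.0148,0.0385,0,0.022],[0,0,0,0.0135,0.035,0,0.022],[0,0,0,0.0105,0.0275,0,0.022],[0,0,0,0.0064,0.0168,0,0.022],[0,0,0,0,0,0.02,0.022],[0,0,0,0,0,0.02,0.022]]]'|grep -E "width"; python3 -m handwheel '[[[0,0,0,0,0,0,0.022],[0,0,0,0,0,0,0.022]]]'|grep width; python3 -c "
from h import *
pose();goto([.4953,-.0052,.0707],-98.6)"
```

```text
gripper_width: 0.386
gripper_width: 0.383
t 43.75 tcp [ 0.4948 -0.0061  0.1396] yaw_y -98.6 w 33.3 gf 30.0 F [ 0.9  0.5 -0.9]
tilt [-0.09 -0.05]
turn az units 0.0 deg -0.0
shift in turned axes [ 0.0004 -0.001   0.0689]
shift now axes [ 0.0004 -0.001   0.0689] world [ 0.0005  0.0009 -0.0689]
```

```bash
python3 -m handwheel '[[[0,0,0,0,-0.0008,0.012,0.022],[0,0,0,0,0,0.012,0.022],[0,0,0,0,0,0.012,0.022],[0,0,0,0,0,0.012,0.022],[0,0,0,0,0,0.01,0.022],[0,0,0,0,0,0.005,0.022],[0,0,0,0,0,0.003,0.022],[0,0,0,0,0,0,0.022],[0,0,0,0,0,0,0.022]]]'|grep -E "tcp|wrist_force|width";  python3 -m handwheel '[[[0,0,0,0,0,0.0006,0.022],[0,0,0,0,0,0,0.022]]]'|grep -E "tcp|wrist_force"; python3 -m handwheel '[[[0,0,0,0,0,0.0006,0.022],[0,0,0,0,0,0,0.022]]]'|grep -E "tcp|wrist_force"
```

```text
tcp_pos: [0.4958, -0.0045, 0.0742]
wrist_force: [-0.5, -0.0, -1.8]
gripper_width: 0.384
tcp_pos: [0.4955, -0.0046, 0.0734]
wrist_force: [-0.3, -0.3, -1.4]
tcp_pos: [0.4953, -0.0046, 0.0725]
wrist_force: [1.3, -0.2, -1.7]
```

```bash
for i in 1; do python3 -m handwheel '[[[0,0,0,0,0,0.0007,0.022],[0,0,0,0,0,0,0.022]]]'|grep -E "tcp|wrist_force"; done; python3 -m handwheel '[[[0,0,0,0,0,0.0006,0.022],[0,0,0,0,0,0,0.022]]]'|grep -E "tcp|wrist_force";python3 -m handwheel '[[[0,0,0,0,0,0.0006,0.022],[0,0,0,0,0,0,0.022]]]'|grep -E "tcp|wrist_force"
```

```text
tcp_pos: [0.4953, -0.0046, 0.0718]
wrist_force: [-0.6, 1.0, -1.9]
tcp_pos: [0.4953, -0.0046, 0.0712]
wrist_force: [0.1, 0.8, -1.6]
tcp_pos: [0.4955, -0.0046, 0.0707]
wrist_force: [0.4, -0.7, -2.1]
```

```bash
python3 -m handwheel '[[[0,0,0,0,0,0.0005,0.022],[0,0,0,0,0,0,0.022]]]'|grep -E "tcp|wrist_force";python3 -m handwheel '[[[0,0,0,0,0,0.0005,0.022],[0,0,0,0,0,0,0.022]]]'|grep -E "tcp|wrist_force"
```

```text
tcp_pos: [0.4955, -0.0046, 0.0707]
wrist_force: [-0.2, 1.0, 3.7]
tcp_pos: [0.4956, -0.0046, 0.0707]
wrist_force: [-2.8, 1.7, 8.2]
```

Contact. I'll release, rise, swing clear and take a final look.

```bash
python3 -m handwheel '[[[0,0,0,0,0,-0.0006,0.022],[0,0,0,0,0,0,0.034],[0,0,0,0,0,0,0.036],[0,0,0,0,0,0,0.039],[0,0,0,0,0,0,0.045],[0,0,0,0,0,0,0.055],[0,0,0,0,0,0,0.065],[0,0,0,0,0,-0.005,0.075],[0,0,0,0,0,-0.02,0.085],[0,0,0,0,0,-0.03,0.087],[0,0,0,0,0,-0.04,0.087],[0,0,0,0,0,-0.03,0.087]]]'|grep -E "tcp|wrist_force"; python3 -m handwheel '[[[0,0,0,0,-0.03,0,0.087],[0,0,0,0,-0.04,0,0.087],[0,0,0,0,-0.04,0,0.087],[0,0,0,0,-0.04,0,0.087],[0,0,0,0,-0.04,0,0.087],[0,0,0,0,-0.03,0,0.087],[0,0,0,0,0,0,0.087],[0,0,0,0,0,0,0.087]]]'|grep tcp; python3 - <<'E'
from h import *
t=cams.capture("top")[:,:,::-1];s=cams.capture("side")[:,:,::-1]
cv2.imwrite("pics/f.png",np.hstack([cv2.resize(t[160:310,260:460],(400,300),interpolation=cv2.INTER_CUBIC),cv2.resize(s[180:420,205:405],(360,432),interpolation=cv2.INTER_CUBIC)[:300]]) if 0 else np.hstack([cv2.copyMakeBorder(cv2.resize(t[160:300,260:460],(400,280),interpolation=cv2.INTER_CUBIC),0,152,0,0,cv2.BORDER_CONSTANT),cv2.resize(s[180:420,205:405],(360,432),interpolation=cv2.INTER_CUBIC)]))
E
```

```text
tcp_pos: [0.4959, -0.0046, 0.198]
wrist_force: [1.0, 0.6, -0.5]
tcp_pos: [0.5281, 0.2133, 0.1951]
```

View pics/f.png

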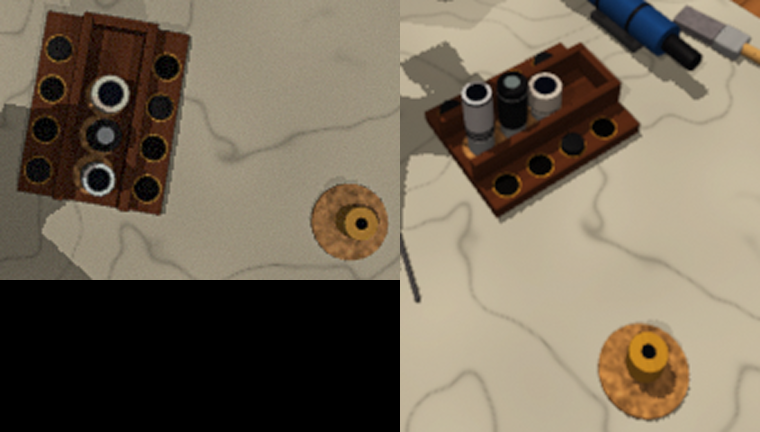

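The final views show the Barlow (98,179), zoom (105,135) and white eyepiece (110,94) upright on the front, middle and back seats, in the left panel. The brass (361,223) is on the pad.

```bash
python3 -c "
from station import r
print(r.finish_job())"
```

```text
the job is handed in; nothing more can be done
None
```

The job is done and handed in, in the order asked: brass eyepiece upright on the cork pad, white eyepiece on the back seat, Barlow back on the front seat and zoom back on the middle seat; no verdict came back.

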